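Case the harmonica and cam the door tight

TASK

One of the three harmonicas is sticking out of the clear acrylic case: slide it in, swing the case door shut, and give the red lever on top a full quarter turn anticlockwise (seen from above) to its stop, so that its brass cam hooks the door's post and draws the door tight against the seal. Leave the other things on the shelf where they are.

Things in the scene. Friction and masses are not known exactly. Their poses are not given: they have to be found in the camera images.
- case: clear acrylic case on a wooden base, fixed, 114 deep (own x) x 112 wide (y) x 47 mm high; origin at the centre of its underside, z up. Open front faces own -x, at x = -57 mm. Base 10 mm, walls 5 mm; roof z = 42 to 47 mm, flush with the front. Three lanes along x, 32 mm wide, centred at y = -35, 0, +35 mm, ending at the back wall at x = +52 mm
- case_front (a point): middle of the front edge of the case's floor: case frame (-57, 0, 10) mm. A harmonica is in when nothing of it stands out of this front, i.e. its origin is at case x = -7 mm or more (it can go to +2). The closing door may push it the last few mm
- door (a joint): door angle, rad: 0 = closed tight, grows as it opens to the case's -x side, to 2.4; starts at 1.8 to 2.2. Turns easily, stays where left. From about 0.064 down to 0 it compresses a springy black rubber seal strip on the jamb (2 N at first touch, 9 N at 0), which pushes it back to about 0.064 when let go
- door_hinge (a point): the door's vertical hinge axis, at case frame (-57, +56) mm; point at z = 29 mm. The door is a clear slab with aluminium trim, 112 mm wide, 6 mm thick, z = 12 to 46 mm; closed it runs from the hinge to case -y, inner face on the case's front plane, thickness towards -x
- door_edge (a point): top of the door's free edge, 112 mm from the hinge, at z = 46 mm, mid thickness
- keeper (a point): top of the brass post (10 mm diameter, z = 46 to 65 mm) on the door's top edge, 82 mm from the hinge, 30 mm in from the free edge; the cam hooks round it
- lock (a joint): cam lock on the roof, rad, vertical axis, anticlockwise from above. 0: lever points to case +x, unlocked, hook over the roof; 1.57: lever to case +y, locked. Stops at -0.3 and 1.62; starts at -0.25 to 0. Catches the post if the door is at 0.08 rad or less, draws it in from about 1.0 to 1.43, then holds. Stays where left; up to 5 N at the lever's end. Turned first, it keeps the door from shutting
- lock_axis (a point): pivot of the lock, at case frame (-20, -26) mm, at the top of the lever, z = 73 mm
- lever_tip (a point): end of the red lever, 60 mm from the pivot, z = 63 mm. The lever is a straight bar 12 mm wide, z = 53 to 73 mm, 6 mm above the roof. The brass hook reaches 60 mm from the pivot, at z = 50 to 62 mm; unlocked it lies on the case's +y side
- harp_black: black harmonica, 100 x 26 x 22 mm (own x, y, z), stainless covers on a comb of that colour, about 110 g; origin at the centre of its underside, own x along its length (lies along the case's x in one of the three lanes; which harmonica is in which lane, and which one sticks out, varies)
- harp_red: red harmonica, 100 x 26 x 22 mm (own x, y, z), stainless covers on a comb of that colour, about 110 g; origin at the centre of its underside, own x along its length (lies along the case's x in one of the three lanes; which harmonica is in which lane, and which one sticks out, varies)
- harp_blue: blue harmonica, 100 x 26 x 22 mm (own x, y, z), stainless covers on a comb of that colour, about 110 g; origin at the centre of its underside, own x along its length (lies along the case's x in one of the three lanes; which harmonica is in which lane, and which one sticks out, varies)
- tin: round green pick tin, 76 mm diameter, 24 mm high, on the case's -y side; origin under its centre; a bystander, leave it where it is
- capo: aluminium capo lying flat, about 85 x 42 x 12 mm, on the case's -y side; origin under its first bar; a bystander, leave it where it is
- tuner: black clip-on tuner, 62 x 40 x 26 mm; origin under its centre; a bystander, leave it where it is
- mug: blue mug, 80 mm wide, 88 mm high; origin under its centre; a bystander, leave it where it is
- oil: amber bottle, 48 mm wide, 110 mm high; origin under its centre; a bystander, leave it where it is
- shaker: orange egg shaker, 50 mm wide, 62 mm high, standing; origin under its centre; a bystander, leave it where it is
- cloth_box: cardboard box, 120 x 75 x 45 mm; origin under its centre; a bystander, leave it where it is
Mind the look-alikes: they are no part of the job. What is meant by the case is not green or purple, and is the smaller of those in its own colour.

How it is judged:
By the outcome, as a careful person would: the job done as asked, in the order asked, and still so for the second after the job is handed in, with the robot touching nothing.
It also fails if it takes over 61 s, if anything falls off the work surface, if the arm or the gripper's body presses on something with over 40 N, if the wrist force passes 120 N, or if a joint passes its speed limit or range.

ROBOT

A 6-joint arm with a two-finger parallel gripper is mounted at the origin on the work surface. World frame = base frame: x ahead of the robot, y to its left, z up, the work surface at z = 0. Lengths are in mm, angles in rad, forces in N, time in s.
With the tool pointing down it reaches from about 275 to 1000 mm from the base axis. Payload 8.4 kg.
Tool frame: the origin (TCP) lies on the centre line of the jaws, within the pads' length; the fingertips stand 17 mm ahead of it and the grasp point (between the pads) lies 2 mm behind it (r.tcp_to_tips is the z of the fingertips in the tool frame, in mm); z points along the fingers, y is the direction in which the jaws open and shut (so a half turn about z gives the same grasp; the last joint's range is limited). The gripper opens to 85 mm and grips with 20 to 120 N. Pads are 22 mm wide; open, the fingers measure 114 mm over their backs; the gripper's body (76 mm by 85 mm) begins 54 mm behind the grasp point. The pads swing forward as they close: fully open they stand 13 mm farther back than shut.
Start: joints at [-1.193, 0.353, 1.633, -0, 1.155, -0.002], TCP at [231.708, -580.465, 213.681] pointing down, gripper open.
Joint ranges: [-2.63, 2.63], [-0.92, 2.1], [0.06, 2.66], [-1.3, 4.44], [0, 2.69], [-3.02, 3.02]. Speed limits (rad/s): [2.22, 2.22, 2.79, 3.14, 3.14, 3.14].

INTERFACE

Orientations are given as [roll, pitch, yaw] about the fixed x, y, z axes, in that order (R = Rz(yaw) Ry(pitch) Rx(roll)).
In Python, from rig import r, cams, job gives the robot as it stands.
- The arm moves only by the tool drive_tool, never from a script. Its argument "deltas" is a list of rows, each a list of 4 numbers: the shift along the tool's x, y, z in cm, then the turn about the tool's z in rad. In form: [[x, y, z, roll], ...]. A call has 1 to 12 rows; each row shifts and turns the commanded pose from where the row before left it, along the tool's axes as they then stand; what a row does not reach is not made up. A row lasts 1/12 s, in which the tool goes at most 41.7 mm and 7.16 degrees, less where a joint would pass 70% of its speed; a pose out of reach is approached as far as the arm can. A call with a gripper value outside its range is refused whole. "jaw" is the closure, from 0 (fully open) to 1 (shut), set as the call begins (left out, the last holds). The fingers move at their own pace and stop on an object; "force" is the grip in N (left out, the last holds). Time passes only in rows, so rows that do not move let the fingers close. It gives the time, the measured TCP pose, the force and the opening at its end, in the units of the state.
- r.sense(): the state, without advancing time (a new reading comes with each control period).
- cams.grab_frame(name): name is "scene" or "top"; returns (picture, depth): 400x640x3 uint8, red, green, blue; 400x640 float32, mm along the optical axis (not along the pixel's ray), 0 where there is no reading.
- cams.camera_params(name): a dict with "fx", "fy", "cx", "cy" (pixels), "R" (3x3) and "t" (3): a world point X has camera coordinates R X + t. Camera axes: x right, y down, z forward; pixel columns grow to the right and rows downward; lengths in mm; the calibration is good to about 2 mm. A picture is of the moment at which its call begins. camera_params takes no time and is no camera call.
- job.sign_off(): hands the job in, once; it reports no verdict.
The state is a dict: "clock": time; "qpos": joint angles; "qvel": joint speeds; "joint_efforts": joint torques, N m; "eef_pos": TCP position; "tcp_rot": TCP orientation; "contact_force": force on the tool from outside, world axes, zero at the start; "wrist_torque": the same for the moment, N m; "opening": opening from 0.0 (shut) to 1.0 (fully open).
Only numpy, scipy, OpenCV 4.12 (cv2) and the standard library are available. Lean on these libraries where they do the work, as an engineer would, in place of code of your own. Each camera call takes 0.05 s, during which the arm holds its last target. There are 200 camera calls.

## Working session

There is one attempt and no reset: what is moved stays moved. The work goes in short steps, Python scripts to look and compute and a tool call to move; the robot and the scene stay as the last step left them, time stands still between calls to the robot, and variables do not carry over. Pictures are saved under pics/ and viewed, about 8 in all and at most 12, crops included, and the job is handed in when it is done.

Besides the shell and the picture viewer there is one more tool, called after "Request:" as name(argument=value, ...) on one line, values as JSON. drive_tool: Moves the arm, as the interface text tells. Its arguments: {"type":"object","properties":{"deltas":{"type":"array"},"jaw":{"type":"number"},"force":{"type":"number"}},"required":["deltas"]}

```bash
ls; mkdir -p pics; python3 - <<'E'
from rig import r,cams,job
import cv2,numpy as np
for n in("scene","top"):
    p,d=cams.grab_frame(n); cv2.imwrite(f"pics/{n}0.png",p[...,::-1]); np.savez(f"{n}0.npz",p=p,d=d)
    c=cams.camera_params(n); print(n,{k:np.round(v,3).tolist() for k,v in c.items()})
print(r.sense())
E
```

```text
pics
scene {'fx': 421.708, 'fy': 421.708, 'cx': 318.232, 'cy': 201.755, 'R': [[0.573, 0.82, 0.008], [0.704, -0.487, -0.517], [-0.42, 0.302, -0.856]], 't': [-277.493, -352.966, 1642.302]}
top {'fx': 365.032, 'fy': 365.032, 'cx': 319.907, 'cy': 197.319, 'R': [[-0.012, -1.0, 0.004], [-0.989, 0.011, -0.148], [0.148, -0.006, -0.989]], 't': [-39.819, 554.614, 1007.535]}
{'clock': 0.1, 'qpos': array([-1.19342311e+00,  3.53569861e-01,  1.63406495e+00, -9.36236707e-06,
        1.15522889e+00, -2.38417054e-03]), 'qvel': array([-0.00079436, -0.00208111, -0.00140333, -0.00094152, -0.00083841,
       -0.00062157]), 'joint_efforts': array([-8.19756078e-04, -6.06355619e+01, -3.42819357e+01, -1.04521466e-04,
        3.97930155e-03, -1.71758910e-05]), 'eef_pos': array([ 231.52046849, -580.03937927,  213.04020251]), 'tcp_rot': array([-3.14032159e+00,  5.53028918e-06,  3.79761180e-01]), 'contact_force': array([-0.18302566, -0.86508726, -0.70557399]), 'wrist_torque': array([ 0.02606595, -0.00683236,  0.04249562]), 'opening': 0.9990583150232195}
```

View pics/scene0.png

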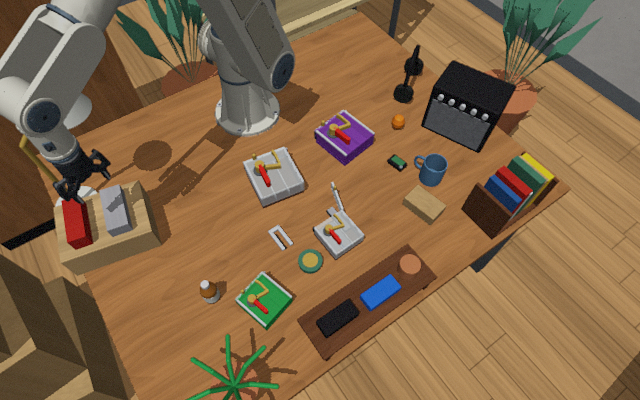

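View pics/top0.png

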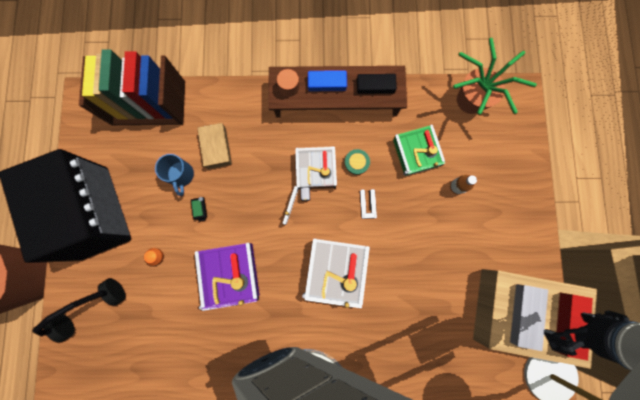

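The candidates in the top view are purple (226,276), green (419,150), large clear (337,273) and small clear (316,168). The small clear one fits: it is neither green nor purple, it is the smaller of the two clear ones, and its door is open with a harmonica sticking out. I'll confirm with an enlarged crop.

```bash
cat > h.py <<'E'
import numpy as np,cv2
from rig import r,cams,job
def ray(n,u,v,z):
    c=cams.camera_params(n);R=np.array(c['R']);t=np.array(c['t'])
    C=-R.T@t; d=R.T@np.array([(u-c['cx'])/c['fx'],(v-c['cy'])/c['fy'],1]); return C+d*(z-C[2])/d[2]
def pix(n,X):
    c=cams.camera_params(n);p=np.array(c['R'])@np.asarray(X,float)+np.array(c['t']);return np.array([c['cx']+c['fx']*p[0]/p[2],c['cy']+c['fy']*p[1]/p[2]])
def crop(p,x0,y0,x1,y1,s): return cv2.resize(p[y0:y1,x0:x1,::-1],None,fx=s,fy=s,interpolation=cv2.INTER_CUBIC)
E
python3 - <<'E'
from h import *
t=np.load('top0.npz')['p'];s=np.load('scene0.npz')['p']
a=crop(t,270,135,350,235,6); b=crop(s,300,170,350+20,270,5) 
b=cv2.copyMakeBorder(b,0,600-b.shape[0],0,0,cv2.BORDER_CONSTANT)
im=np.hstack([a[:600],b[:600,:320]]);print(im.shape);cv2.imwrite('pics/c1.png',im)
E
```

```text
(600, 800, 3)
```

View pics/c1.png

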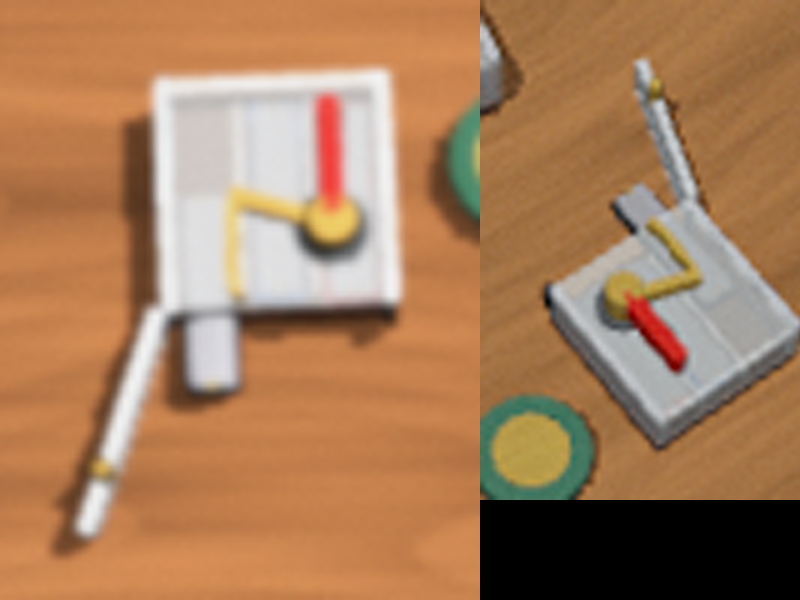

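The crop confirms it: small clear case with a red lever, door open on its left (+y) side (free edge at ~(284.5,224), post at (286.7,212.8)), and a harmonica out of the +y lane with its front end at ~(305.3,199.5).

```bash
python3 - <<'E'
from h import *
from scipy.spatial.transform import Rotation as Ro
f=lambda x,y,z:ray('top',270+(x-.0)/6-.4,135+y/6-.4,z)
g=lambda x,y,z:ray('scene',300+(x-480)/5-.4,170+y/5-.4,z)
cor=np.array([f(*p,47) for p in[(155,78),(388,70),(399,306),(160,314)]])
print('corners TL TR BR BL',cor.round(1).tolist())
print('sides',[round(float(np.linalg.norm(cor[i]-cor[i-1])),1) for i in range(4)])
mod=np.array([[57,56],[57,-56],[-57,-56],[-57,56]])
def fit(P):
    Q=P[:,:2];m=mod.mean(0);q=Q.mean(0);H=(mod-m).T@(Q-q);a=np.arctan2(H[0,1]-H[1,0],H[0,0]+H[1,1]);return q,a,(Q-q-((mod-m)@np.array([[np.cos(a),np.sin(a)],[-np.sin(a),np.cos(a)]]))).round(1).tolist()
print('top fit',fit(cor))
# scene: roof corners: +x+y right(798,325), +x-y bottom(660,430), -x-y left(548,295), -x+y (695,205)
cs=np.array([g(*p,47) for p in[(800,322),(658,428),(548,290),(697,205)]])
print('scene fit',fit(cs),[round(float(np.linalg.norm(cs[i]-cs[i-1])),1) for i in range(4)])
print('lever tip',f(328,97,73)[:2],g(680,360,73)[:2]);print('pivot',f(330,220,73)[:2],g(622,290,73)[:2])
print('door edge',f(87,537,46)[:2],g(641,60,46)[:2]);print('keeper',f(99,465,65)[:2],g(655,86,65)[:2])
print('harp front',[f(x,y,32)[:2].round(1).tolist() for x,y in[(187,388),(238,385)]], g(635,190,32)[:2])
for n in['top','scene']:
    d=np.load(n+'0.npz')['d'];c=cams.camera_params(n);R=np.array(c['R']);t=np.array(c['t'])
    for nm,(u,v) in dict(harp=(305,194) if n=='top' else (330,211),roof=(300,155) if n=='top' else (350,235)).items():
        z=d[v,u];print(n,nm,(R.T@(np.array([(u-c['cx'])/c['fx']*z,(v-c['cy'])/c['fy']*z,z])-t)).round(1))
E
```

```text
corners TL TR BR BL [[700.6, 23.5, 47.0], [703.4, -89.8, 47.0], [586.8, -93.0, 47.0], [584.1, 21.3, 47.0]]
sides [116.5, 113.3, 116.7, 114.4]
top fit (array([643.73809122, -34.52448659]), np.float64(0.023495290657559034), [[1.2, 0.7], [1.4, -0.7], [-1.3, -1.2], [-1.3, 1.2]])
scene fit (array([644.6977259 , -33.89583257]), np.float64(0.01676379843781923), [[-4.8, 1.7], [0.8, -1.7], [-0.9, -1.1], [4.9, 1.0]]) [104.3, 115.6, 115.7, 114.2]
lever tip [682.8790705  -59.94156332] [683.65923406 -61.06136759]
pivot [623.38902317 -60.07274725] [624.95539962 -62.12636926]
door edge [477.97659195  55.99893416] [479.38503386  58.85773952]
keeper [509.9453937   48.75039538] [511.22151139  46.34164228]
harp front [[550.4, 9.3], [551.6, -15.4]] [552.94695554   1.38131024]
top harp [565.3  -3.2  34.5]
top roof [678.5  10.3  46.1]
scene harp [564.3  -9.4  36.5]
scene roof [674.6 -12.4  47.1]
```

Request:
drive_tool(deltas=[[0,0,0,-0.121],[0,0,0,-0.121],[0,0,0,-0.121],[0,0,0,-0.121],[0,0,0,-0.121],[0,0,0,-0.121],[0,0,0,-0.121],[0,0,0,-0.121],[0,0,0,-0.121],[0,0,0,-0.121]], jaw=1)

```text
clock: 0.93
eef_pos: [231.6, -580.1, 213.2]
tcp_rot: [-3.141, -0.001, 1.596]
contact_force: [0.7, -0.6, -0.3]
opening: 0.001
```

Request:
drive_tool(deltas=[[3.2,1.5,0,0],[3.2,1.5,0,0],[3.2,1.5,0,0],[3.2,1.5,0,0],[3.2,1.5,0,0],[3.2,1.5,0,0],[3.2,1.5,0,0],[3.2,1.5,0,0],[3.2,1.5,0,0]])

```text
clock: 1.68
eef_pos: [361.4, -288.2, 213.5]
tcp_rot: [-3.141, -0.0, 1.59]
contact_force: [1.0, 0.2, 0.1]
opening: 0.001
```

Request:
drive_tool(deltas=[[3.2,1.5,0,0],[3.2,1.5,0,0],[3.2,1.5,0,0],[3.2,1.5,0,0],[3.2,1.5,0,0],[3.2,1.5,0,0],[3.2,1.5,0,0],[0,0,0,0]])

```text
clock: 2.35
eef_pos: [463.8, -59.4, 213.7]
tcp_rot: [3.14, -0.002, 1.593]
contact_force: [0.2, 0.4, 0.1]
opening: 0.001
```

Request:
drive_tool(deltas=[[2.7,2.5,0,0],[2.7,2.5,0,0],[0,0,3,0],[0,0,3,0],[0,0,3,0],[0,0,3,0],[0,0,3,0],[0,0,2.7,0],[0,0,0,0]])

```text
clock: 3.1
eef_pos: [507.0, -9.2, 32.2]
tcp_rot: [-3.133, -0.0, 1.59]
contact_force: [-1.9, 0.1, -0.0]
opening: -0.0
```

```bash
python3 - <<'E'
from h import *
print(r.sense()['eef_pos'],r.tcp_to_tips)
p,d=cams.grab_frame('top');a=crop(p,270,135,350,235,6)
q,d=cams.grab_frame('scene');b=crop(q,300,160,364,280,5)
cv2.imwrite('pics/c2.png',np.hstack([a,b[:600]]))
E
```

```text
[507.01856645  -9.1759993   32.2319309 ] 17.0
```

View pics/c2.png

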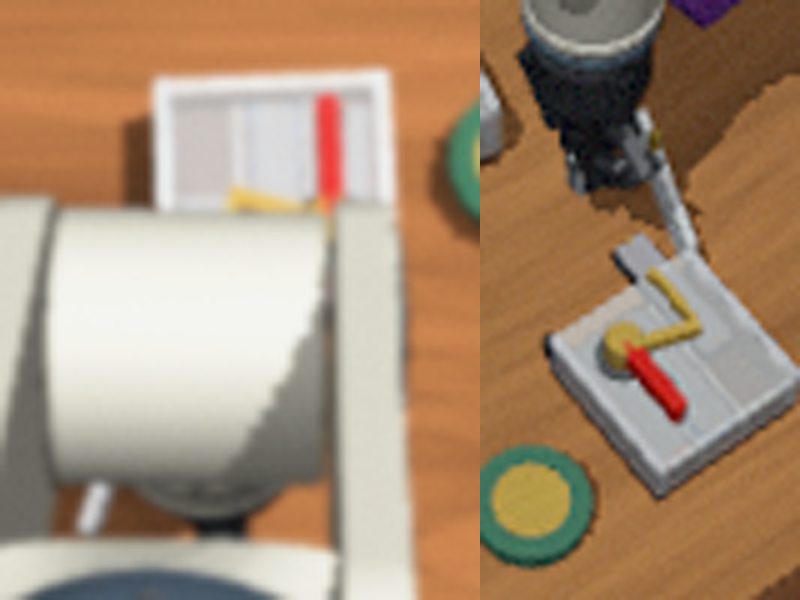

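The gripper sits in front of the protruding harmonica (scene crop ~(635,255)), clear of door and post. Now I push it in along +x.

Request:
drive_tool(deltas=[[0.4,0.8,0,0],[0,0.8,0,0],[0,0.8,0,0],[0,0.6,0,0],[0,0.6,0,0],[0,0.6,0,0],[0,0,0,0]])

```text
clock: 3.78
eef_pos: [554.5, -4.3, 37.0]
tcp_rot: [3.14, 0.0, 1.59]
contact_force: [-0.1, 0.6, 0.4]
opening: -0.003
```

Request:
drive_tool(deltas=[[0,0.4,0,0],[0,0.4,0,0],[0,0.4,0,0],[0,0.4,0,0],[0,0,0,0]])

```text
clock: 4.2
eef_pos: [569.8, -4.0, 36.8]
tcp_rot: [3.141, 0.0, 1.59]
contact_force: [-0.2, 0.5, 0.4]
opening: -0.001
```

Request:
drive_tool(deltas=[[0,0.2,0,0],[0,0.2,0,0],[0,0.2,0,0],[0,0,0,0]])

```text
clock: 4.53
eef_pos: [575.2, -3.9, 36.7]
tcp_rot: [3.141, 0.0, 1.59]
contact_force: [0.1, 0.5, -0.7]
opening: -0.0
```

```bash
python3 - <<'E'
from h import *
print(r.sense()['eef_pos'],r.sense()['contact_force'])
q,d=cams.grab_frame('scene');cv2.imwrite('pics/c3.png',crop(q,290,150,390,250,6))
E
```

```text
[575.23778317  -3.85706378  36.73134615] [ 0.0900695   0.45447887 -0.7308576 ]
```

View pics/c3.png

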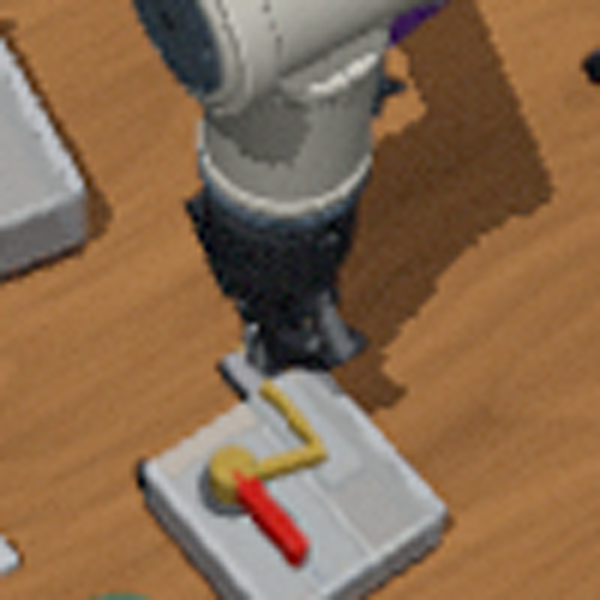

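```bash
python3 - <<'E'
from h import *
g=lambda x,y,z:ray('scene',290+x/6-.4,150+y/6-.4,z)[:2].round(1)
for p in[(222,368),(240,348),(245,398),(270,385)]: print(p,g(*p,32))
for X in[(575,-4,20),(575,-4,37),(590,-4,37),(586,21,47),(588,-91,47),(560,-4,37)]: print(X,((pix('scene',X)+.4-[290,150])*6).round())
q,d=cams.grab_frame('scene');c=cams.camera_params('scene');R=np.array(c['R']);t=np.array(c['t'])
for x,y in[(232,372),(240,365),(300,350),(270,340),(345,345)]:
    u,v=290+x//6,150+y//6;z=d[v,u];print(x,y,(R.T@(np.array([(u-c['cx'])/c['fx']*z,(v-c['cy'])/c['fy']*z,z])-t)).round(1))
E
```

```text
(222, 368) [555.7 -16.7]
(240, 348) [551.1  -1.3]
(245, 398) [578.  -17.4]
(270, 385) [579.2  -1.5]
(575, -4, 20) [261. 393.]
(575, -4, 37) [262. 377.]
(590, -4, 37) [278. 397.]
(586, 21, 47) [312. 360.]
(588, -91, 47) [143. 467.]
(560, -4, 37) [246. 357.]
232 372 [556.8 -11.5  21.2]
240 365 [559.4  -5.7  32.4]
300 350 [616.2 -13.6 133.1]
270 340 [590.6 -12.2 107.9]
345 345 [633.1  -1.5 150.9]
```

```bash
python3 - <<'E'
from h import *
s=r.sense();print(s['eef_pos'],s['tcp_rot'],s['qpos'].round(3))
print(((pix('scene',(507,-9,15))+.4-[300,160])*5).round()+[480,0])
print(((pix('scene',(507,-9,100))+.4-[300,160])*5).round()+[480,0])
for X in[(575,-4,20),(575,-4,93),(575,-4,130)]: print(X,((pix('scene',X)+.4-[290,150])*6).round())
# initial picture expected tip
print(pix('scene',(231.7,-580,197)),pix('top',(231.7,-580,197)),pix('scene',(231.7,-580,270)),pix('top',(231.7,-580,270)))
p,d=cams.grab_frame('top')
cv2.imwrite('pics/c4.png',np.hstack([crop(np.load('top0.npz')['p'],520,290,640,390,4)[:400], crop(np.load('scene0.npz')['p'],40,120,120,220,4)]))
E
```

```text
[574.82302307  -3.85110135  36.68376418] [-3.14157363e+00  6.52321592e-06  1.58979273e+00] [-0.009  0.5    1.871 -0.     0.77  -0.028]
[582. 212.]
[583. 143.]
(575, -4, 20) [261. 393.]
(575, -4, 93) [266. 324.]
(575, -4, 130) [269. 287.]
[101.07588105 198.47870838] [550.94902707 321.79266786] [ 89.38273224 184.32523197] [572.53558836 328.28632671]
```

View pics/c4.png

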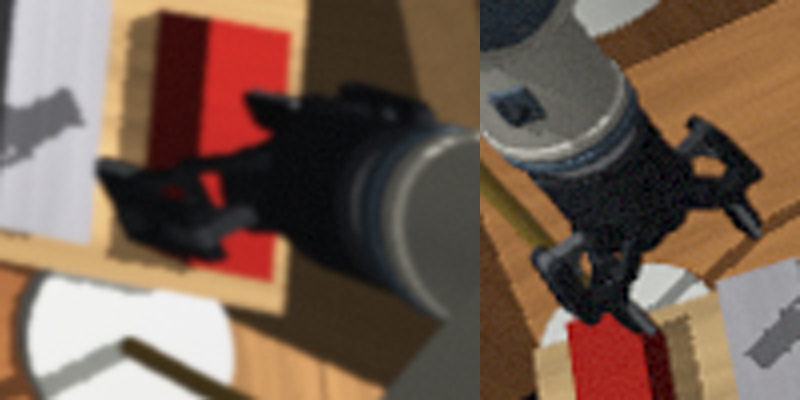

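The picture and depth show the harmonica unmoved, with its front still at x≈552. The drawn fingertips look some 25–30 mm higher than the reported pose implies, so they passed over it. I'll back off to free space and check the height by touching the table.

Request:
drive_tool(deltas=[[0,-2,-1,0],[0,-2,0,0],[-1,-2,0,0],[-2,-2,0,0],[-2,-1,0,0],[0,0,0,0]])

```text
clock: 5.18
eef_pos: [483.1, -57.4, 46.6]
tcp_rot: [-3.139, 0.0, 1.589]
contact_force: [-0.6, 0.3, -0.1]
opening: -0.002
```

```bash
python3 - <<'E'
from h import *
s=r.sense();print(s['eef_pos'])
e=s['eef_pos']
for n in('scene','top'):
    p,d=cams.grab_frame(n);c=cams.camera_params(n);R=np.array(c['R']);t=np.array(c['t'])
    v,u=np.mgrid[:400,:640];P=np.stack([(u-c['cx'])/c['fx']*d,(v-c['cy'])/c['fy']*d,d],-1).reshape(-1,3);W=(P-t)@R
    m=(d.ravel()>0)&(abs(W[:,0]-e[0])<60)&(abs(W[:,1]-e[1])<60)&(W[:,2]>12)&(W[:,2]<220)&(p.reshape(-1,3).max(1)<90)
    K=W[m];print(n,len(K))
    for lo in range(10,200,15):
        k=K[(K[:,2]>=lo)&(K[:,2]<lo+15)]
        if len(k):print(lo,len(k),k.min(0).round(),k.max(0).round())
    if n=='scene': cv2.imwrite('pics/c5.png',crop(p,270,120,370,220,6))
E
```

```text
[483.05699672 -57.42830728  46.5664589 ]
scene 329
10 8 [425. -95.  12.] [433. -40.  19.]
25 1 [430. -41.  25.] [430. -41.  25.]
40 2 [430. -49.  50.] [432. -46.  50.]
55 1 [485. -65.  69.] [485. -65.  69.]
70 7 [482. -67.  76.] [499. -57.  84.]
85 10 [471. -66.  85.] [496. -60.  96.]
100 16 [450. -68. 105.] [512. -61. 114.]
115 36 [445. -70. 116.] [521. -47. 130.]
130 27 [471. -73. 132.] [533. -63. 145.]
145 39 [425. -74. 145.] [543. -40. 160.]
160 33 [493. -75. 160.] [539. -47. 175.]
175 23 [513. -66. 176.] [526. -44. 190.]
190 56 [469. -92. 191.] [524. -28. 205.]
top 67
130 1 [447. -47. 142.] [447. -47. 142.]
145 28 [428. -67. 149.] [444. -47. 160.]
160 28 [428. -64. 161.] [448. -52. 173.]
175 9 [445. -64. 175.] [449. -47. 186.]
190 1 [449. -49. 194.] [449. -49. 194.]
```

View pics/c5.png

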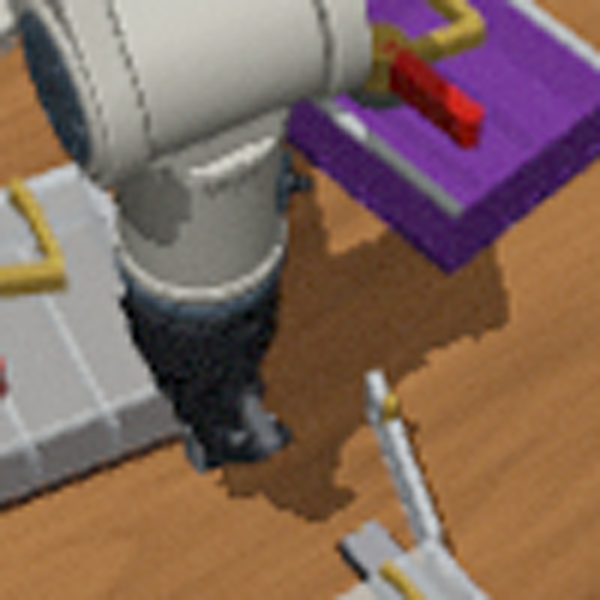

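Request:
drive_tool(deltas=[[0,0,1,0],[0,0,0.7,0],[0,0,0.5,0],[0,0,0,0]])

```text
clock: 5.62
eef_pos: [485.0, -54.9, 23.1]
tcp_rot: [-3.139, -0.0, 1.591]
contact_force: [-0.2, -0.4, -1.0]
opening: 0.002
```

Request:
drive_tool(deltas=[[0,0,0.3,0],[0,0,0.3,0],[0,0,0,0]])

```text
clock: 5.87
eef_pos: [485.6, -55.4, 18.1]
tcp_rot: [-3.141, -0.0, 1.59]
contact_force: [-0.4, 0.9, -0.1]
opening: -0.001
```

Request:
drive_tool(deltas=[[0,0,0.4,0],[0,0,0.4,0],[0,0,0.4,0],[0,0,0,0]])

```text
clock: 6.2
eef_pos: [485.3, -55.5, 5.9]
tcp_rot: [-3.141, -0.0, 1.59]
contact_force: [-0.3, 0.6, -0.4]
opening: 0.004
```

```bash
python3 - <<'E'
from h import *
s=r.sense();print(s['eef_pos'],s['contact_force'])
e=s['eef_pos']
n='scene'
p,d=cams.grab_frame(n);c=cams.camera_params(n);R=np.array(c['R']);t=np.array(c['t'])
v,u=np.mgrid[:400,:640];P=np.stack([(u-c['cx'])/c['fx']*d,(v-c['cy'])/c['fy']*d,d],-1).reshape(-1,3);W=(P-t)@R
m=(d.ravel()>0)&(abs(W[:,0]-e[0])<40)&(abs(W[:,1]-e[1])<40)&(W[:,2]>12)&(W[:,2]<80)&(p.reshape(-1,3).max(1)<90)
K=W[m];print(K[np.argsort(K[:,2])][:12].round())
E
```

```text
[485.25320688 -55.4981593    5.91718711] [-0.34139023  0.60444042 -0.42875889]
[[492. -59.  28.]
 [481. -64.  31.]
 [487. -63.  32.]
 [497. -58.  34.]
 [499. -55.  34.]
 [493. -59.  37.]
 [482. -64.  38.]
 [488. -64.  40.]
 [497. -58.  41.]
 [481. -63.  42.]
 [494. -60.  44.]
 [488. -64.  46.]]
```

Request:
drive_tool(deltas=[[0,0,0.4,0],[0,0,0.4,0],[0,0,0.3,0],[0,0,0,0]])

```text
clock: 6.58
eef_pos: [485.3, -55.5, -5.0]
tcp_rot: [-3.141, -0.0, 1.59]
contact_force: [-1.0, -1.1, 1.2]
opening: 0.001
```

Request:
drive_tool(deltas=[[0,0,0.2,0],[0,0,0.2,0],[0,0,0.2,0],[0,0,0,0]])

```text
clock: 6.92
eef_pos: [485.6, -55.5, -10.6]
tcp_rot: [-3.141, -0.0, 1.59]
contact_force: [0.0, 0.6, 0.7]
opening: 0.001
```

Request:
drive_tool(deltas=[[0,0,0.2,0],[0,0,0.2,0],[0,0,0.2,0],[0,0,0,0]])

```text
clock: 7.25
eef_pos: [485.6, -55.5, -16.7]
tcp_rot: [-3.141, -0.0, 1.59]
contact_force: [-0.6, 0.2, -0.5]
opening: 0.001
```

Request:
drive_tool(deltas=[[0,0,0.15,0],[0,0,0.15,0],[0,0,0,0]])

```text
clock: 7.5
eef_pos: [485.9, -55.5, -17.7]
tcp_rot: [3.142, 0.0, 1.59]
contact_force: [-7.0, 0.3, 31.3]
opening: -0.002
```

Request:
drive_tool(deltas=[[0,0,0.15,0],[0,0,0.1,0],[0,0,0,0]])

```text
clock: 7.75
eef_pos: [486.0, -55.6, -17.9]
tcp_rot: [3.141, 0.0, 1.59]
contact_force: [-17.4, 2.0, 71.8]
opening: 0.001
```

Contact with the table came at reported z = -17.2, so tip z = reported z + 17. Stated geometry says reported z - 17, so I'll use the measured one from here on. Depth points on the fingers agree in x and y. Now I go back and push with the tips at z≈20.

Request:
drive_tool(deltas=[[0,0,-1.5,0],[0,0,-1,0],[2.5,1.4,0,0],[2.7,1.5,0,0],[0,0,0,0]])

```text
clock: 8.17
eef_pos: [517.2, -0.1, 4.0]
tcp_rot: [3.137, -0.001, 1.591]
contact_force: [0.3, -0.3, 0.1]
opening: 0.007
```

Request:
drive_tool(deltas=[[0,0.5,0,0],[0,0.5,0,0],[0,0.5,0,0],[0,0.5,0,0],[0,0.5,0,0],[0,0.5,0,0],[0,0.5,0,0],[0,0,0,0]])

```text
clock: 8.83
eef_pos: [550.1, -2.5, 3.3]
tcp_rot: [3.14, 0.0, 1.59]
contact_force: [0.9, -0.1, -0.1]
opening: -0.001
```

Request:
drive_tool(deltas=[[0,0.5,0,0],[0,0.5,0,0],[0,0.4,0,0],[0,0.3,0,0],[0,0.3,0,0],[0,0,0,0]])

```text
clock: 9.33
eef_pos: [569.6, -1.9, 3.2]
tcp_rot: [3.141, -0.0, 1.59]
contact_force: [-0.1, 0.3, 0.6]
opening: -0.002
```

```bash
python3 - <<'E'
from h import *
s=r.sense();print(s['eef_pos'],s['contact_force'])
q,d=cams.grab_frame('scene');cv2.imwrite('pics/c6.png',crop(q,300,170,370,240,8))
E
```

```text
[569.60355973  -1.89769889   3.24924134] [-0.05300188  0.32014558  0.59255367]
```

View pics/c6.png

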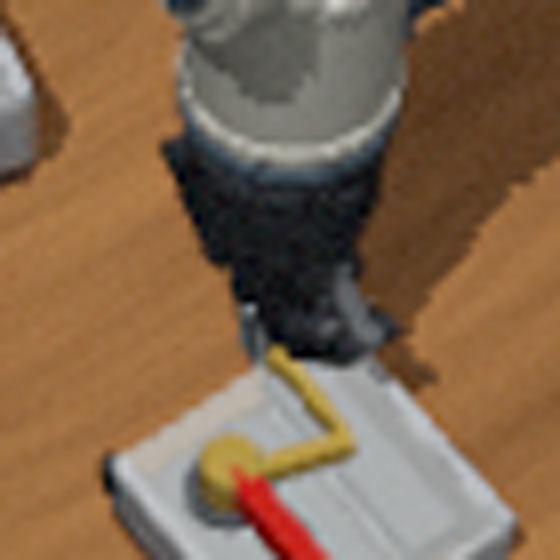

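The harmonica no longer protrudes and the fingers are at the front edge. I'll push the last few mm gently until the roof edge is felt.

Request:
drive_tool(deltas=[[0,0.2,0,0],[0,0.1,0,0],[0,0,0,0]])

```text
clock: 9.63
eef_pos: [570.8, -1.9, 3.0]
tcp_rot: [-3.14, -0.0, 1.59]
contact_force: [-4.4, 0.2, 3.1]
opening: -0.001
```

Request:
drive_tool(deltas=[[0,0.1,0,0],[0,0.1,0,0],[0,0,0,0]])

```text
clock: 9.88
eef_pos: [570.7, -1.9, 2.8]
tcp_rot: [-3.136, -0.0, 1.59]
contact_force: [-11.1, -0.5, 7.7]
opening: -0.0
```

The harmonica is in, with the finger pressing the roof edge at 11 N. Next I plan the sweep behind the door, working in the case frame, since tool x = case +y and tool y = case +x at this yaw.

```bash
python3 - <<'E'
import numpy as np
H=np.array([-57,56.]);hx,hy=15.5,11
prev=np.array([-129,124.])
for th in np.r_[1.95,np.arange(1.8,0,-.15),0.03]:
    d=np.array([-np.sin(th),-np.cos(th)]);n=np.array([-np.cos(th),np.sin(th)])
    h=hx*abs(n[0])+hy*abs(n[1]); corner=-np.array([hx*np.sign(n[0]),hy*np.sign(n[1])])
    rc=100 if th<.4 else 100-corner@d*(1) if th>1.5 else 98
    C=H+rc*d+(6+h)*n
    print(round(th,2),C.round(1),'tool cm x,y',((C-prev)[::-1]/10).round(2),round(rc,1));prev=C
E
```

```text
1.95 [-132.2  109.6] tool cm x,y [-1.44 -0.32] 89.7
1.8 [-137.5   95.6] tool cm x,y [-1.4  -0.53] 87.4
1.65 [-140.7   80.9] tool cm x,y [-1.47 -0.32] 85.4
1.5 [-172.7   65.9] tool cm x,y [-1.5 -3.2] 114.7
1.35 [-157.    54.2] tool cm x,y [-1.17  1.56] 98
1.2 [-156.3   40.9] tool cm x,y [-1.33  0.08] 98
1.05 [-153.6   27.4] tool cm x,y [-1.35  0.27] 98
0.9 [-148.8   14.1] tool cm x,y [-1.33  0.47] 98
0.75 [-142.     1.2] tool cm x,y [-1.29  0.69] 98
0.6 [-133.   -10.8] tool cm x,y [-1.2  0.9] 98
0.45 [-121.9  -21.5] tool cm x,y [-1.07  1.11] 98
0.3 [-109.5  -32.4] tool cm x,y [-1.09  1.24] 100
0.15 [-94.7 -39.4] tool cm x,y [-0.7   1.49] 100
0.03 [-81.8 -43.3] tool cm x,y [-0.39  1.28] 100
```

Request:
drive_tool(deltas=[[0,-2,0,0],[0,-2,0,0],[0,0,-3,0],[0,0,-3,0],[0,0,-3,0],[3,-0.5,0,0],[3,-0.5,0,0],[3,-0.6,0,0],[0,0,0,0]])

```text
clock: 10.63
eef_pos: [515.8, 90.8, 93.7]
tcp_rot: [3.14, -0.001, 1.591]
contact_force: [-0.8, 0.1, -0.6]
opening: -0.001
```

Request:
drive_tool(deltas=[[0,0,3,0],[0,0,3,0],[0,0,2.7,0],[-0.9,-0.3,0,0],[-1,-0.4,0,0],[-1,-0.4,0,0],[-1,-0.4,0,0],[0,0,0,0]])

```text
clock: 11.3
eef_pos: [501.7, 45.7, 7.6]
tcp_rot: [3.14, 0.0, 1.588]
contact_force: [-0.7, 0.3, -0.2]
opening: -0.003
```

Request:
drive_tool(deltas=[[-1,-0.3,0,0],[-1,-0.4,0,0],[-1,-0.3,0,0],[-1,-0.2,0,0],[-1,0,0,0],[-1,0,0,0],[0,0,0,0]])

```text
clock: 11.88
eef_pos: [491.2, -14.2, 6.2]
tcp_rot: [3.141, 0.0, 1.589]
contact_force: [0.2, -0.5, -0.1]
opening: -0.001
```

Request:
drive_tool(deltas=[[-0.9,0.4,0,0],[-1.3,0.7,0,0],[-1.2,0.9,0,0],[-1.1,1.1,0,0],[-1.1,1.2,0,0],[-0.7,1.2,0,0],[0,0,0,0]])

```text
clock: 12.47
eef_pos: [550.9, -76.6, 6.5]
tcp_rot: [3.138, 0.001, 1.589]
contact_force: [-0.2, 1.0, 0.2]
opening: 0.001
```

```bash
python3 - <<'E'
from h import *
s=r.sense();print(s['eef_pos'],s['contact_force'])
q,d=cams.grab_frame('scene');cv2.imwrite('pics/c7.png',crop(q,290,160,370,240,7))
E
```

```text
[550.90921953 -76.56522125   6.5403835 ] [-0.18345056  1.04396409  0.24050691]
```

View pics/c7.png

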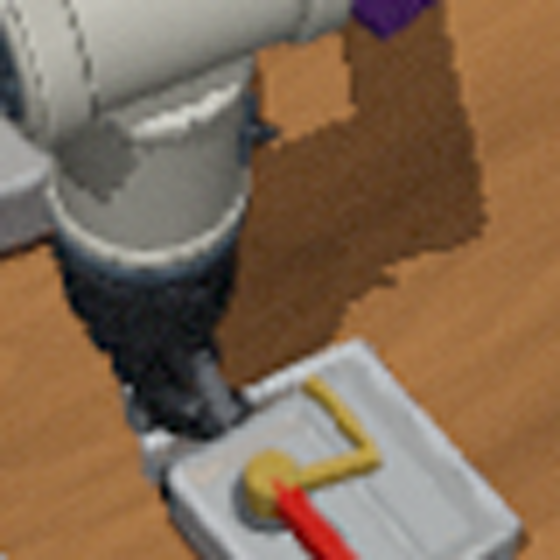

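The door has followed: it is nearly closed and its free edge shows at (155,460) beside the fingers. I keep pressing.

Request:
drive_tool(deltas=[[-0.2,0.4,0,0],[0,0.4,0,0],[0,0.3,0,0],[0,0.2,0,0],[0,0,0,0]])

```text
clock: 12.93
eef_pos: [560.4, -75.8, 6.2]
tcp_rot: [-3.142, 0.0, 1.59]
contact_force: [-0.8, 0.7, -0.3]
opening: -0.001
```

Request:
drive_tool(deltas=[[0,0.2,0,0],[0,0.1,0,0],[0,0.1,0,0],[0,0,0,0]])

```text
clock: 13.27
eef_pos: [563.2, -76.0, 6.0]
tcp_rot: [-3.14, -0.0, 1.59]
contact_force: [-4.5, -1.6, 3.9]
opening: 0.0
```

Request:
drive_tool(deltas=[[0,0.15,0,0],[0,0.15,0,0],[0,0.1,0,0],[0,0,0,0]])

```text
clock: 13.6
eef_pos: [566.1, -76.1, 5.9]
tcp_rot: [-3.138, -0.0, 1.59]
contact_force: [-9.2, -2.3, 6.7]
opening: -0.002
```

The door is held at about 0 rad with 9 N against the seal. I retract, hop over, and come down on the -y side of the lever.

Request:
drive_tool(deltas=[[0,-2,0,0],[0,-2,0,0],[0,0,-2.7,0],[0,0,-2.7,0],[0,0,-2.6,0],[-0.5,0,0,0],[0,0,0,0]])

```text
clock: 14.18
eef_pos: [530.1, -82.4, 87.8]
tcp_rot: [3.137, 0.001, 1.59]
contact_force: [-0.0, -0.5, 0.1]
opening: 0.003
```

Request:
drive_tool(deltas=[[-0.4,2.6,0,0],[-0.4,2.6,0,0],[-0.3,2.6,0,0],[-0.3,2.6,0,0],[-0.3,2.7,0,0],[0,2.7,0,0],[0,0,0,0]])

```text
clock: 14.77
eef_pos: [690.8, -95.7, 84.7]
tcp_rot: [3.139, 0.0, 1.59]
contact_force: [-0.6, 1.1, 0.6]
opening: -0.003
```

```bash
python3 - <<'E'
from h import *
s=r.sense();print(s['eef_pos'],s['contact_force'])
p,d=cams.grab_frame('top');q,d=cams.grab_frame('scene')
cv2.imwrite('pics/c8.png',np.hstack([crop(p,280,130,350,210,7),crop(q,300,170,344,250,7)]))
E
```

```text
[690.84120413 -95.67535985  84.74300716] [-0.55139447  1.10851831  0.5831492 ]
```

View pics/c8.png

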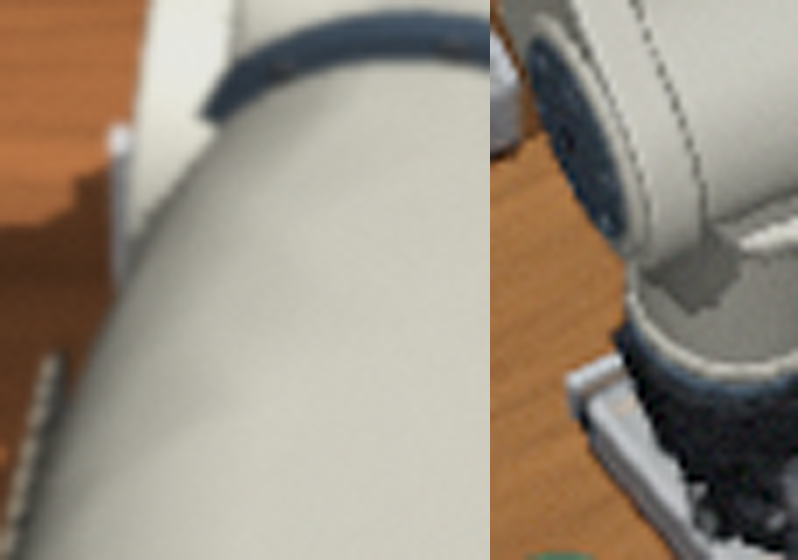

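```bash
python3 - <<'E'
from h import *
g=lambda x,y,z:ray('scene',300+(x-490)/7-.4,170+y/7-.4,z)[:2]
def case(p):
    v=np.array(p)-[644,-34.3];c,s=np.cos(.02),np.sin(.02);return np.array([c*v[0]+s*v[1],-s*v[0]+c*v[1]]).round(1)
for p in[(568,380),(590,385),(615,355),(585,408)]:print(p,case(g(*p,46)))
for th in(0,.064,.2):
    H=np.array([-57,56.]);E=H+112*np.array([-np.sin(th),-np.cos(th)]);print(th,E,E+6*np.array([-np.cos(th),np.sin(th)]))
E
```

```text
(568, 380) [-73.1 -54.7]
(590, 385) [-65.2 -48.2]
(615, 355) [-71.1 -29.9]
(585, 408) [-57.  -56.8]
0 [-57. -56.] [-63. -56.]
0.064 [-64.16310765 -55.77070228] [-70.15082384 -55.38696437]
0.2 [-79.25096505 -53.76745672] [-85.13136452 -52.57544073]
```

The door's outer free corner is at case x≈-72±3 mm, against -70 expected for the 0.064 rad sprung-back position. That fits. Now I lower beside the lever and turn it.

Request:
drive_tool(deltas=[[0.2,-0.5,1.5,0],[0,0,1.5,0],[0,0,1.3,0],[0,0,0,0]])

```text
clock: 15.2
eef_pos: [678.3, -93.5, 39.7]
tcp_rot: [-3.136, -0.001, 1.59]
contact_force: [-0.7, -0.5, -0.6]
opening: 0.003
```

Request:
drive_tool(deltas=[[0.8,0,0,0],[0.8,0,0,0],[0.7,0,0,0],[0.6,-0.1,0,0],[0.6,-0.2,0,0],[0,0,0,0]])

```text
clock: 15.7
eef_pos: [678.0, -57.4, 43.8]
tcp_rot: [3.141, -0.0, 1.591]
contact_force: [0.6, -0.1, 0.4]
opening: -0.0
```

Request:
drive_tool(deltas=[[0.7,0.1,0.2,0],[0.6,-0.2,0,0],[0.4,-0.4,0,0],[0.4,-0.4,0,0],[0.3,-0.5,0,0],[0.3,-0.5,0,0],[0,0,0,0]])

```text
clock: 16.28
eef_pos: [657.8, -31.6, 41.4]
tcp_rot: [3.141, -0.0, 1.59]
contact_force: [1.9, -0.1, -0.4]
opening: -0.0
```

```bash
python3 - <<'E'
from h import *
s=r.sense();print(s['eef_pos'],s['contact_force'])
q,d=cams.grab_frame('scene')
cv2.imwrite('pics/c9.png',crop(q,300,170,370,250,7))
E
```

```text
[657.8271226  -31.62894534  41.37006142] [ 1.88976506 -0.08929712 -0.41853693]
```

View pics/c9.png

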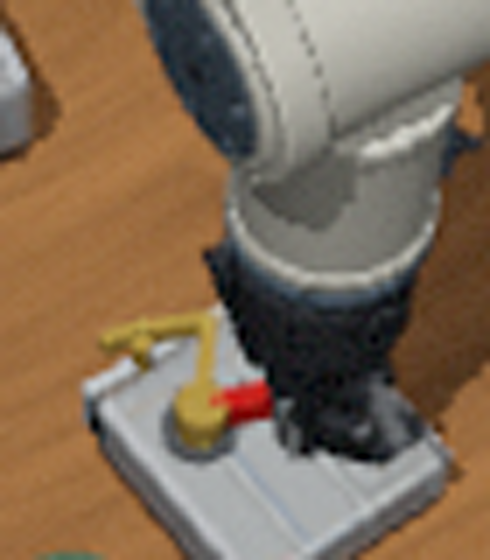

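The lever has turned about 70° (red at (245,400)) and the hook at (105,335) is round the outside of the post at (145,350). I continue to the stop.

Request:
drive_tool(deltas=[[0.2,-0.4,0,0],[0.2,-0.4,0,0],[0.1,-0.3,0,0],[0,-0.2,0,0],[0,0,0,0]])

```text
clock: 16.75
eef_pos: [647.5, -27.7, 41.7]
tcp_rot: [3.137, 0.0, 1.589]
contact_force: [9.7, 0.4, -3.8]
opening: -0.002
```

Request:
drive_tool(deltas=[[0,-0.2,0,0],[0,-0.1,0,0],[0,-0.1,0,0],[0,0,0,0]])

```text
clock: 17.08
eef_pos: [644.0, -27.2, 41.8]
tcp_rot: [3.136, -0.001, 1.589]
contact_force: [9.5, 3.3, -3.3]
opening: 0.005
```

Request:
drive_tool(deltas=[[0,-0.15,0,0],[0,-0.1,0,0],[0,0,0,0]])

```text
clock: 17.33
eef_pos: [641.4, -26.9, 41.8]
tcp_rot: [3.136, -0.001, 1.589]
contact_force: [9.8, 4.7, -3.9]
opening: 0.001
```

Request:
drive_tool(deltas=[[0,-0.1,0,0],[0,-0.1,0,0],[0,0,0,0]])

```text
clock: 17.58
eef_pos: [639.9, -26.8, 41.9]
tcp_rot: [3.135, -0.001, 1.589]
contact_force: [10.8, 5.4, -4.9]
opening: -0.004
```

Request:
drive_tool(deltas=[[0,-0.1,0,0],[0,-0.1,0,0],[0,0,0,0]])

```text
clock: 17.83
eef_pos: [639.7, -26.8, 42.2]
tcp_rot: [3.132, -0.001, 1.589]
contact_force: [16.5, 6.0, -8.2]
opening: -0.001
```

Request:
drive_tool(deltas=[[0,-0.1,0,0],[0,-0.1,0,0],[0,0,0,0]])

```text
clock: 18.08
eef_pos: [639.5, -26.9, 42.4]
tcp_rot: [3.128, -0.001, 1.589]
contact_force: [22.3, 6.1, -12.6]
opening: -0.006
```

The stop is reached: position constant at 639.6 while the force rises to 22 N. I back off in +x, lift clear, retreat toward the robot and look.

Request:
drive_tool(deltas=[[0,1,0,0],[0,1.5,0,0],[0,0,-3,0],[0,0,-3,0],[0,0,-4,0],[0,0,-4,0],[0,-4,-1,0],[0,-4,0,0],[0,-4,0,0],[0,-4,0,0],[0,-4,0,0],[0,-4,0,0]])

```text
clock: 19.08
eef_pos: [414.8, -31.9, 190.7]
tcp_rot: [-3.14, -0.0, 1.59]
contact_force: [0.2, 0.2, 0.8]
opening: -0.001
```

Request:
drive_tool(deltas=[[-4,-1,0,0],[-4,-1,0,0],[-4,0,0,0],[-4,0,0,0],[-4,0,0,0],[-4,0,0,0],[-4,0,0,0],[-4,0,0,0],[0,0,0,0]])

```text
clock: 19.83
eef_pos: [403.5, -358.2, 191.2]
tcp_rot: [3.141, 0.003, 1.587]
contact_force: [-0.7, 0.6, -0.4]
opening: -0.0
```

```bash
python3 - <<'E'
from h import *
s=r.sense();print(s['eef_pos'],s['contact_force'])
p,d=cams.grab_frame('top');q,d=cams.grab_frame('scene')
cv2.imwrite('pics/c10.png',np.hstack([crop(p,285,140,345,200,7)[:420],crop(q,305,195,365,255,6)[:360].copy() if 0 else crop(q,310,195,364,255,7)]))
for n,a,b in(('top',p,np.load('top0.npz')['p']),('scene',q,np.load('scene0.npz')['p'])): cv2.imwrite(f'pics/full_{n}.png',a[...,::-1])
E
```

```text
[ 403.51941964 -358.2381441   191.23981099] [-0.70711051  0.63744152 -0.41443014]
```

View pics/c10.png

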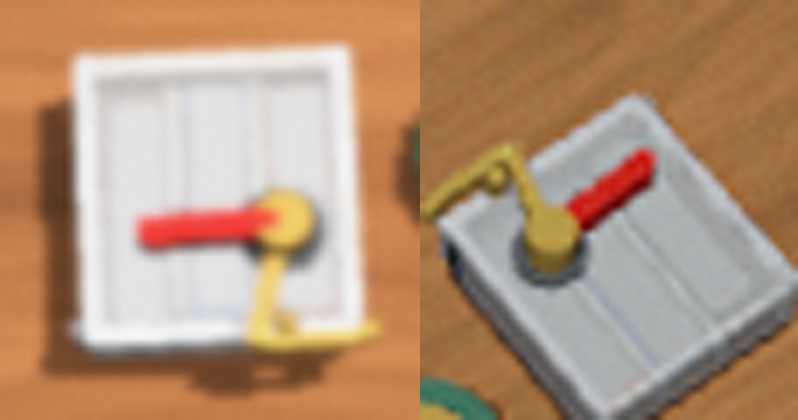

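The final view shows the lever along case +y (pivot (287,220), tip (140,233)), the hook round the post at (285,325), and the door flush. I'll run a numeric check of the lever angle and the bystanders, then hand in.

```bash
python3 - <<'E'
from h import *
f=lambda x,y,z:ray('top',285+x/7-.4,140+y/7-.4,z)[:2]
a=f(140,233,73);b=f(287,220,73);print('lever',a,b,np.linalg.norm(a-b),'lock angle',np.arctan2(*(a-b)[::-1])-.02)
p,_=cams.grab_frame('top');o=np.load('top0.npz')['p']
for n,(x,y,w) in dict(tin=(357,162,16),capo=(368,204,16),tuner=(198,209,14),mug=(172,173,24),oil=(463,184,18),shaker=(153,257,13),box=(213,145,24)).items():
    A=cv2.cvtColor(p,7)[y-w:y+w,x-w:x+w].astype(np.float32);B=cv2.cvtColor(o,7)[y-w:y+w,x-w:x+w].astype(np.float32)
    print(n,np.round(cv2.phaseCorrelate(A,B)[0],2),abs(A-B).mean().round(1))
E
```

```text
lever [619.34404544  -3.75366061] [624.04361213 -62.89779598] 59.3305543170442 lock angle 1.6300892815520083
tin [0.2  0.04] 2.6
capo [-0.06 -0.02] 2.5
tuner [ 0.   -0.03] 2.3
mug [0.   0.03] 2.1
oil [ 0.07 -0.01] 2.4
shaker [0.52 0.47] 2.5
box [0.01 0.01] 2.7
```

```bash
python3 -c "
from rig import job;print(job.sign_off())"
```

```text
the job is handed in; nothing more can be done
None
```

The job is done and handed in. On the small clear case I pushed the protruding harmonica in and swung the door shut. I then turned the red lever anticlockwise to its stop, where the force rose to 22 N with no more movement.

**Last checks:**
- **Lever:** it measures 1.63 rad ± about 0.03, against a stop at 1.62.
- **Hook and door:** the hook is round the post and the door looks flush with the front. I judged both by eye.
- **Harmonica:** it was pushed to the front plane, and nothing stood out when I last looked. It was not measured after the door shut.
- **Other things on the shelf:** all show an image shift of 0.2 pixel or less except the shaker at about 0.5. I take that as noise, since the arm never went near it.
- **Arm and time:** it was clear of everything, and the clock read about 20 s.

**What disagreed or went wrong:**
- **Fingertip height:** the fingertips are 34 mm higher than the reported pose and the stated 17 mm tip offset imply. My first push therefore passed over the harmonica without touching it. I found the true height by touching the table and used it from then on.
- **Table touch:** during that touch the closed fingertips pressed the table with up to about 74 N on the wrist reading. That is under the 120 N wrist limit but harder than I meant. It is also over the 40 N limit, if that counts fingertips.
- **Door before locking:** it measured about 0.08–0.09 rad, against an expected 0.064. The camera is only good to about 3 mm there, and the cam caught the post without trouble.

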